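# Fit the tipper's handle to its mark and empty the pigment mill jar into the rinsing pan

### The job

Slide the loose tube handle, tapered foot first, into the leaning socket on the side of the jar tipper until its black ring mark is level with the socket's mouth. Then use the handle to tip the jar until all four grinding balls have rolled out into the rinsing pan, and swing the jar fully back onto its rest, with the handle left in the socket at its mark. Leave the solvent jar and the paint tin at the back standing where they are.

Things in the scene. Friction and masses are not known exactly. Their poses are not given: they have to be found in the camera images.
- cradle (a joint): tilt of the jar tipper's cradle about its level pivot, rad: 0 = on its rest bar (jar mouth pointing up 35 deg above level, socket bore leaning 35 deg from vertical, away from the pour); grows as the jar tips towards the pan, stop at 1.2. Bore lean from vertical = jar axis above level = 0.611 - value. A friction washer (0.25 N m) holds it where it is left. Starts at 0 to 0.10
- pivot (a point): point on the pivot axis midway between the tipper's two grey uprights (125 mm apart), 170 mm above the cabinet top, fixed: it does not turn with the cradle. z up, y along the pivot axis to the side with the socket, x level, the way the jar pours. The stand is screwed down
- stand: grey steel stand of the tipper, base 107 x 156 mm; origin on the cabinet top under pivot, same axes. Its cradle carries a white ceramic mill jar, 95 mm wide, 115 mm long, open, its mouth 83 mm past the pivot
- socket_mouth (a point): centre of the mouth of the dark steel socket on the tipper's side; turns with the cradle. z along the bore, outward (the handle goes in along -z), y along the pivot axis. 92 mm along the pivot axis from pivot, 45 mm out along the bore, whose axis crosses the pivot axis. Bore 28 mm wide, 70 mm long, open at both ends: nothing stops the handle at its depth. Mouth flares to 39 mm over its first 12 mm
- shoe: sprung brass nose in the side of the bore (+y side, 39 mm below the mouth), at its point on the bore's axis. Its spring presses on the tube with some 14 N, so that sliding the tube past it takes roughly 8 to 16 N, and holds the tube where it is left
- handle: the handle: a steel tube, 25 mm diameter, 180 mm long, 0.16 to 0.26 kg, with a black rubber grip of 30 mm diameter on its upper 80 mm. Origin at the centre of its foot (the end to insert, tapered to 17 mm over the last 9 mm), z along the tube towards the grip. It starts upright in the tool block, its foot 12 mm above the cabinet top
- tool_block: pale wooden tool block, 70 x 104 x 45 mm, fixed; origin at the centre of its underside, y along its length. The handle stands in a 27 mm hole, 33 mm deep, 20 mm from the centre towards -y; a thin dowel standing at +30 mm reaches 107 mm above the cabinet top
- handle_center (a point): centre of the handle, on its axis half-way up (90 mm from the foot; the grip runs from 100 to 180 mm from the foot); z along the tube towards the grip
- handle_mark (a point): point on the handle's axis at its black ring mark (3 mm wide), 60 mm from the foot; z as the handle's. The depth is right when this point is at socket_mouth
- pan: steel loaf pan for rinsing, 136 x 234 mm and 72 mm high, open on top, loose (0.6 kg), standing in front of the jar under its mouth. Origin at the centre of its underside, y along its length; inside about 98 x 196 mm, floor 2 mm above the origin
- ball_1_center (a point): centre of grinding ball 1: a white ceramic ball of 32 mm diameter, 41 g; the four balls lie loose in the jar
- ball_2_center (a point): centre of grinding ball 2: a white ceramic ball of 32 mm diameter, 41 g; the four balls lie loose in the jar
- ball_3_center (a point): centre of grinding ball 3: a white ceramic ball of 32 mm diameter, 41 g; the four balls lie loose in the jar
- ball_4_center (a point): centre of grinding ball 4: a white ceramic ball of 32 mm diameter, 41 g; the four balls lie loose in the jar
- solvent: bystander, to be left standing where it is: the solvent jar, 65 mm wide, 99 mm high with a red lid; origin at the centre of its underside, z up
- tin_back: bystander, to be left standing where it is: the rear paint tin, 103 mm wide, 120 mm high; origin at the centre of its underside, z up

How it is judged:
By the outcome, as a careful person would: the job done as asked, in the order asked, and still so for the second after the job is handed in, with the robot touching nothing.
It also fails if it takes over 58 s, if anything falls off the work surface, if the arm or the gripper's body presses on something with over 40 N, if the wrist force passes 120 N, or if a joint passes its speed limit or range.

### The arm

A 6-joint arm with a two-finger parallel gripper is mounted at the origin on a cart in front of the work surface, level with it; the furniture and walls round the work are solid. World frame = base frame: x ahead of the robot, y to its left, z up, the work surface at z = 0. Lengths are in m, angles in rad, forces in N, time in s.
With the tool pointing down it reaches from about 0.35 to 0.85 m from the base axis. Payload 8.1 kg.
Tool frame: the origin (TCP) lies on the centre line of the jaws, within the pads' length; the fingertips stand 19 mm ahead of it and the grasp point (between the pads) is the TCP (finger_overhang is the z of the fingertips in the tool frame, in m); z points along the fingers, y is the line along which they close (so a half turn about z gives the same grasp; the last joint's range is limited). The gripper opens to 85 mm and grips with 20 to 120 N. Pads are 22 mm wide; open, the fingers measure 114 mm over their backs; the gripper's body (76 mm by 85 mm) begins 54 mm behind the grasp point. The pads swing forward as they close: fully open they stand 13 mm farther back than shut.
Start: joints at [-1.376, 0.13, 1.488, -0, 1.523, -0.085], TCP at [0.166, -0.577, 0.25] pointing down, gripper open.
Joint ranges: [-2.96, 2.96], [-0.89, 2.26], [0.02, 2.5], [-1.34, 4.48], [0, 2.73], [-2.66, 2.66]. Speed limits (rad/s): [2.39, 2.39, 2.79, 3.14, 3.14, 3.14].

### API

Orientations are given as a unit quaternion [w, x, y, z].
In Python, from rig import move_ptp, movel, goto_joints, set_gripper, hold, solve_ik, read_state, get_image, PlanningError, job_done, finger_overhang gives the robot as it stands. Calls block until the motion is done:
- move_ptp(position, orientation): joint-space move of the TCP to a pose.
- movel(position, attitude=None, vel=0.15): straight line of the TCP; attitude=None keeps the orientation; vel is the mean speed in m/s.
- goto_joints(angles): joint-space move.
- set_gripper(opening, grip_force=None): finger opening in m; grip_force is the grip in N (None keeps the last); returns when the fingers have stopped.
- hold(seconds).
- solve_ik(position, orientation): joint angles nearest the present ones, or None.
- read_state(): the state.
- get_image(name): name is "scene" or "top"; returns a dict with "image" (420x560x3 uint8, red, green, blue), "fov_y" (degrees; the focal length in pixels is half the picture's height over the tangent of half this angle, whatever the lens; pixels are square), "cx", "cy" (the principal point, pixels), "R" (3x3) and "t" (3): a world point X has camera coordinates R X + t. Camera axes: x right, y down, z forward; pixel columns grow to the right and rows downward; lengths in m; the calibration is good to about 2 mm. A picture is of the moment at which its call begins. There is no depth.
A pose or a line that the arm cannot do raises PlanningError and nothing moves.
- job_done(): hands the job in; it is judged then, once.
The state is a dict: "time_s": time; "joint_pos": joint angles; "qd": joint speeds; "joint_efforts": joint torques, N m; "eef_pos": TCP position; "ee_rot": TCP orientation; "force": force on the tool from outside, world axes, zero at the start; "moment": the same for the moment, N m; "grip_width": finger opening in m; "grip_force": force on a finger pad.
Only numpy, scipy, OpenCV 4.12 (cv2) and the standard library are available. Lean on these libraries where they do the work, as an engineer would, in place of code of your own. Each camera call takes 0.05 s, during which the arm holds its last target. There are 200 camera calls.

## Working session

There is one attempt and no reset: what is moved stays moved. The work goes in short steps, each a Python script; the robot and the scene stay as the last script left them, time stands still between calls to the robot, and variables do not carry over. Pictures are saved under pics/ and viewed, at most 10 in all, crops included, and the job is handed in when it is done.

```bash
ls; mkdir -p pics; python3 - <<'E'
from rig import *
import cv2,numpy as np
for n in("scene","top"):
    d=get_image(n);cv2.imwrite(f"pics/{n}0.png",d["image"][:,:,::-1]);print(n,d["fov_y"],d["cx"],d["cy"],np.round(d["R"],3).tolist(),np.round(d["t"],3).tolist())
print(finger_overhang,read_state())
E
```

```text
pics
scene 48.35974356749608 284.8193089832449 208.33803488419977 [[-0.535, -0.845, 0.008], [-0.58, 0.36, -0.73], [0.614, -0.395, -0.683]] [0.312, 0.42, 0.908]
top 51.81829204714131 277.2867595461882 205.26232270848752 [[-0.011, -1.0, -0.028], [-0.995, 0.014, -0.1], [0.1, 0.026, -0.995]] [0.052, 0.554, 1.009]
0.019 {'time_s': 0.1, 'joint_pos': array([-1.37638265e+00,  1.31127255e-01,  1.48922219e+00,  4.60485479e-06,
        1.52300481e+00, -8.54193566e-02]), 'qd': array([-0.00018062, -0.00258046, -0.00302403, -0.00118264,  0.00020539,
       -0.00092516]), 'joint_efforts': array([ 2.27733690e-03, -5.70946884e+01, -5.01942658e+01, -1.78084229e-04,
        8.04485200e-03, -1.92239014e-05]), 'eef_pos': array([ 0.16563418, -0.57617625,  0.249296  ]), 'ee_rot': array([-8.79616274e-04,  9.90227274e-01,  1.39460280e-01, -4.56809795e-05]), 'force': array([ 0.16783972, -0.24581378,  0.27637351]), 'moment': array([ 0.0147907 ,  0.02672036, -0.0338557 ]), 'grip_force': 0.0, 'grip_width': 0.08529516909511005}
```

View pics/scene0.png

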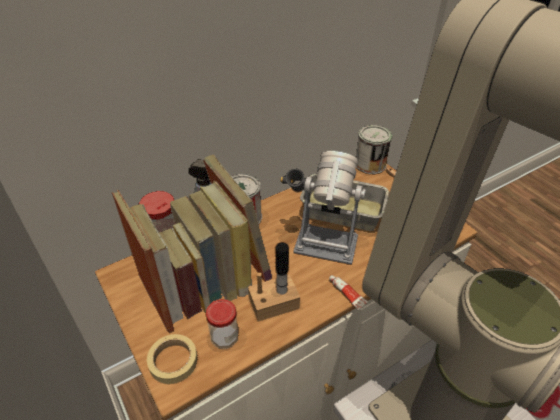

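View pics/top0.png

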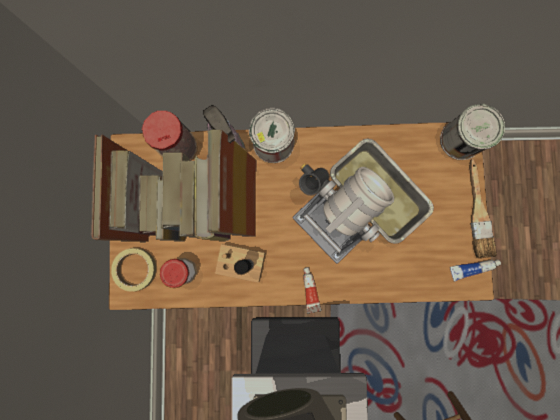

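The scene view shows the tipper at about (335,190), the handle in its block at (282,270) and the dark socket at (293,180). In the top view the socket is at about (312,180), the handle top at (243,266) and the dowel at (229,253). I'll zoom in on both views.

```bash
python3 - <<'E'
import cv2,numpy as np
a=cv2.imread("pics/top0.png")[130:290,205:445];b=cv2.imread("pics/scene0.png")[120:330,235:415]
cv2.imwrite("pics/topz.png",cv2.resize(a,None,fx=3.3,fy=3.3,interpolation=cv2.INTER_CUBIC))
cv2.imwrite("pics/scz.png",cv2.resize(b,None,fx=2.85,fy=2.85,interpolation=cv2.INTER_CUBIC))
E
```

```text
(no output)
```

View pics/topz.png

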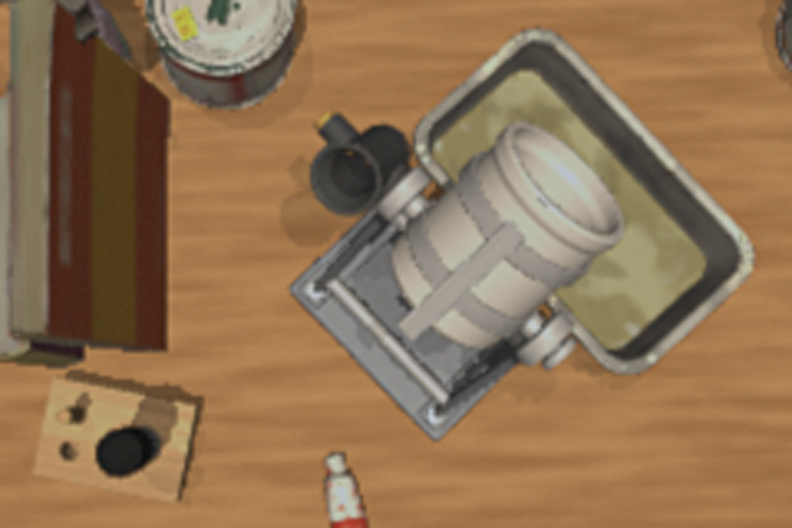

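View pics/scz.png

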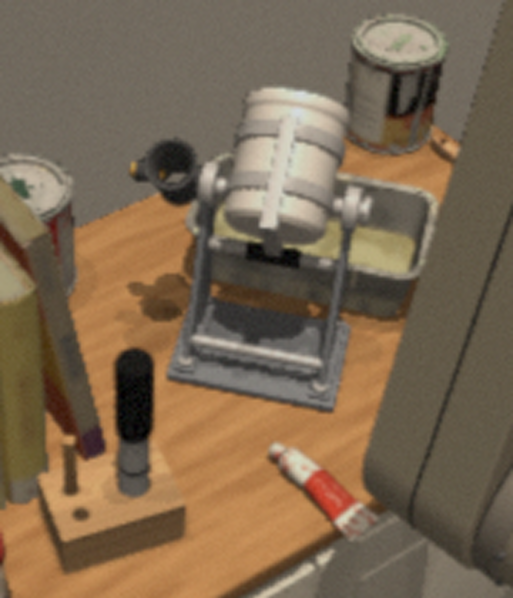

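Readings from the crops:
- **Socket mouth:** (346,178) in the top crop, (172,172) in the scene crop.
- **Grip top:** (124,451) in the top crop, (134,357) in the scene crop.
- **Base near corners:** (291,287) and (436,440) in the top crop, (168,378) and (333,408) in the scene crop.

I'll triangulate these.

```bash
cat > h.py <<'E'
import numpy as np,cv2
from rig import *
from scipy.spatial.transform import Rotation as Ro
from scipy.optimize import least_squares
def cam(n):
    d=get_image(n);f=210/np.tan(np.radians(d["fov_y"])/2)
    return d,f
def proj(c,X):
    d,f=c;p=np.array(d["R"])@np.asarray(X)+np.array(d["t"]);return np.array([d["cx"]+f*p[0]/p[2],d["cy"]+f*p[1]/p[2]])
def ray(c,u):
    d,f=c;R=np.array(d["R"]);return -R.T@np.array(d["t"]),R.T@np.array([(u[0]-d["cx"])/f,(u[1]-d["cy"])/f,1])
def onz(c,u,z):
    o,v=ray(c,u);return o+v*(z-o[2])/v[2]
def tri(ct,ut,cs,us):
    return least_squares(lambda X:np.r_[proj(ct,X)-ut,proj(cs,X)-us],[.5,0,.1])
T=lambda a,b:np.array([a/3.3+205,b/3.3+130])
S=lambda a,b:np.array([a/2.85+235,b/2.85+120])
E
python3 - <<'E'
from h import *
t,s=cam("top"),cam("scene")
P=dict(mouth=((346,178),(172,172)),griptop=((124,451),(134,357)),baseL=((291,287),(168,378)),baseR=((436,440),(333,408)),dowel=((78,402),(69,442)),bossL=((405,196),(210,188)),bossR=((548,335),(358,205)))
for k,(a,b) in P.items():
    r=tri(t,T(*a),s,S(*b));print(k,r.x.round(4),"res",np.abs(r.fun).max().round(2))
for u in [(540,30),(750,255),(630,370),(418,140)]:print("pan",onz(t,T(*u),.072).round(4))
for u in [(60,372),(202,398),(182,500),(35,474)]:print("block",onz(t,T(*u),.045).round(4))
# stand fit: x,y,yaw,tilt
def model(p):
    R=Ro.from_euler('z',p[2]).as_matrix();o=np.r_[p[:2],0.17];L=.611-p[3]
    m=o+R@[-.045*np.sin(L),.092,.045*np.cos(L)]
    g=[]
    for k,X in(("mouth",m),):
        g+=[proj(t,X)-T(*P[k][0]),proj(s,X)-S(*P[k][1])]
    ax=R@[0,1,0]
    return np.concatenate(g),m,R,o
bl,br=[onz(t,T(*P[k][0]),.008) for k in("baseL","baseR")]
print("base len",np.linalg.norm(bl-br),"yaw",np.arctan2(*(-(bl-br)[:2]*[1,-1])[[0,1]]))
E
```

```text
mouth [ 0.5794 -0.0255  0.1958] res 0.21
griptop [0.4163 0.1126 0.1931] res 0.7
baseL [5.274e-01 7.200e-03 4.000e-04] res 0.09
baseR [ 0.4141 -0.0963  0.0069] res 0.2
dowel [0.4455 0.1549 0.0906] res 0.61
bossL [ 0.5724 -0.0632  0.1659] res 0.31
bossR [ 0.482  -0.1506  0.1729] res 1.15
pan [ 0.7012 -0.1695  0.072 ]
pan [ 0.5403 -0.3084  0.072 ]
pan [ 0.4623 -0.2233  0.072 ]
pan [ 0.6242 -0.0822  0.072 ]
block [0.4658 0.173  0.045 ]
block [0.4463 0.072  0.045 ]
block [0.375  0.0867 0.045 ]
block [0.3941 0.1906 0.045 ]
base len 0.15367820658271494 yaw -0.827543806925791
```

```bash
cat >> h.py <<'E'
def stand(p):
    R=Ro.from_euler('z',p[2]).as_matrix();o=np.r_[p[:2],0.17];L=.611-p[3]
    b=np.array([-np.sin(L),0,np.cos(L)])
    return R,o,R@b,o+R@(np.array([0,.092,0])+.045*b)
def circ(c,n,r,k=40):
    n=n/np.linalg.norm(n);u=np.cross(n,[1,.3,.1]);u/=np.linalg.norm(u);v=np.cross(n,u)
    return [c+r*(np.cos(a)*u+np.sin(a)*v) for a in np.linspace(0,2*np.pi,k)]
E
python3 - <<'E'
from h import *
t,s=cam("top"),cam("scene")
obs=[("m",(346,178),(172,172)),(1,(405,196),(210,188)),(-1,(548,335),(358,205)),("L",(291,287),(168,378)),("R",(436,440),(333,408))]
def res(p):
    R,o,b,m=stand(p);g=[]
    for k,a,c in obs:
        X=m if k=="m" else o+R@[0,.0625*k,0] if k in(1,-1) else o*[1,1,0]+R@[p[4],.078*(1 if k=="L" else -1),.004]
        g+=[proj(t,X)-T(*a),proj(s,X)-S(*c)]
    return np.r_[np.concatenate(g),(p[3]-.05)*20]
r=least_squares(res,[.527,-.107,-.82,.05,-.05]);print(r.x.round(4),r.fun.round(1));p=r.x
R,o,b,m=stand(p);print("mouth",m,"bore",b);np.save("p.npy",p)
bx,by=[np.array([.42,.131,0])+0*p[:3]]*2
hx=np.array([.4150,.1115,0])
C=[circ(m,b,.0195),circ(m,b,.014),circ(m-.07*b,b,.018),circ(o+R@[0,.0625,0],R[:,1],.01),circ(o+R@[0,-.0625,0],R[:,1],.01)]
jb=-np.cross(b,R[:,1]); jb=-jb if jb@R[:,0]<0 else jb
C+=[circ(o+.083*jb,jb,.0475)]
for k in(.192,.112,.072):C.append(circ(hx+[0,0,k],np.array([0,0,1.]),.015 if k>.1 else .0125))
a=cv2.imread("pics/topz.png");e=cv2.imread("pics/scz.png")
for c in C:
    for im,cm,f,of in((a,t,3.3,(205,130)),(e,s,2.85,(235,120))):
        q=((np.array([proj(cm,X) for X in c])-of)*f).round().astype(int);cv2.polylines(im,[q],False,(0,255,0),1)
out=np.hstack([cv2.resize(a,None,fx=.98,fy=.98)[:517,60:540],cv2.resize(e,None,fx=.98,fy=.98)[60:577,40:360]])
cv2.imwrite("pics/ov.png",out)
E
```

```text
[ 0.5274 -0.1061 -0.8103 -0.0097 -0.0838] [-0.5  1.   0.  -2.5 -0.1 -0.6  0.2 -1.3 -0.2  0.5 -1.8  1.1 -0.4  0.4
 -0.2 -0.4  0.9  0.2  1.2  0.5 -1.2]
mouth [ 0.57604856 -0.02374737  0.20660628] bore [-0.40089151  0.42136417  0.81347294]
```

View pics/ov.png

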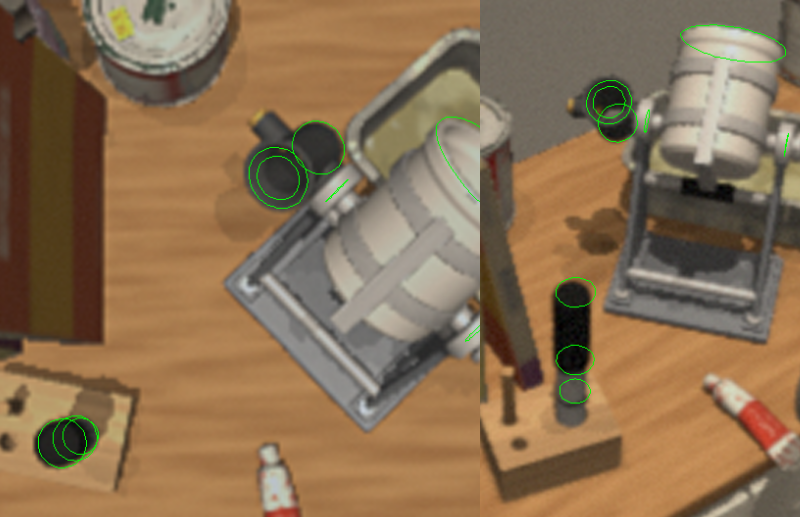

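The overlay agrees well at the socket mouth, the bore end and the handle. I'll grasp in line with the tube and check IK for the whole path, both ways round.

```bash
cat >> h.py <<'E'
p=np.array([.5274,-.1061,-.8103]); H=np.array([.4157,.1113,0])
def pose(tilt,dist,sg):
    """TCP on the bore axis, dist beyond mouth; closing axis in tilt plane"""
    R,o,b,m=stand(np.r_[p,tilt]);y=sg*np.cross(R[:,1],b)
    M=np.c_[np.cross(y,-b),y,-b];q=Ro.from_matrix(M).as_quat()
    return m+b*dist,np.r_[q[3],q[:3]]
def pick(z,sg):
    R=stand(np.r_[p,.611])[0];y=sg*R[:,0];zz=np.array([0,0,-1.])
    q=Ro.from_matrix(np.c_[np.cross(y,zz),y,zz]).as_quat();return H+[0,0,z],np.r_[q[3],q[:3]]
E
python3 - <<'E'
from h import *
for sg in(1,-1):
    for n,P in[("pick",pick(.162,sg)),("lift",pick(.29,sg)),("pre",pose(.02,.19,sg))]+[(f"t{a}",pose(a,.09,sg)) for a in(0,.3,.6,.9,1.2)]:
        q=solve_ik(*P);print(sg,n,None if q is None else np.round(q,2))
E
```

```text
1 pick [ 0.14 -0.29  2.05 -0.    1.38  0.95]
1 lift [ 0.14 -0.36  1.87 -0.    1.63  0.95]
1 pre [ 0.35 -0.4   1.87 -0.54  1.43  1.18]
1 t0 [ 0.25 -0.32  1.97 -0.56  1.22  1.19]
1 t0.3 [ 0.03 -0.16  1.72 -0.23  1.38  0.86]
1 t0.6 [-0.15  0.09  1.43 -0.01  1.61  0.66]
1 t0.9 [-0.28  0.4   1.1   0.15  1.88  0.56]
1 t1.2 [-0.36  0.76  0.72  0.3   2.17  0.56]
-1 pick [ 0.14 -0.29  2.05 -0.    1.38 -2.19]
-1 lift [ 0.14 -0.36  1.87 -0.    1.63 -2.19]
-1 pre [ 0.35 -0.4   1.87 -0.54  1.43 -1.97]
-1 t0 [ 0.25 -0.32  1.97 -0.56  1.22 -1.96]
-1 t0.3 [ 0.03 -0.16  1.72 -0.23  1.38 -2.28]
-1 t0.6 [-0.15  0.09  1.43 -0.01  1.61 -2.48]
-1 t0.9 [-0.28  0.4   1.1   0.15  1.88 -2.58]
-1 t1.2 [-0.36  0.76  0.72  0.3   2.17 -2.58]
```

```bash
python3 - <<'E'
from h import *
q=np.array(solve_ik(*pick(.36,1)));q0=q.copy();q0[0]=-1.2
goto_joints(q0);goto_joints(q)
P=pick(.24,1);movel(P[0],P[1],vel=.2)
set_gripper(.06);P=pick(.162,1);movel(P[0],vel=.12)
f0=read_state()["force"];set_gripper(.02,60);s=read_state();print(s["time_s"],s["grip_width"],s["grip_force"],s["force"]-f0,s["eef_pos"])
P=pick(.30,1);movel(P[0],vel=.12)
s=read_state();print(s["time_s"],s["grip_width"],s["force"]-f0)
d=get_image("scene")["image"];cv2.imwrite("pics/lift.png",cv2.resize(d[80:330,180:430,::-1],None,fx=2.2,fy=2.2))
E
```

```text
5.5167 0.028674176265751538 58.46846580505371 [-2.66151132  2.53865252  6.59642609] [0.41595236 0.11201233 0.16313969]
6.8167 0.028663341830693093 [ 0.61535951 -0.85479834 -2.17445852]
```

View pics/lift.png

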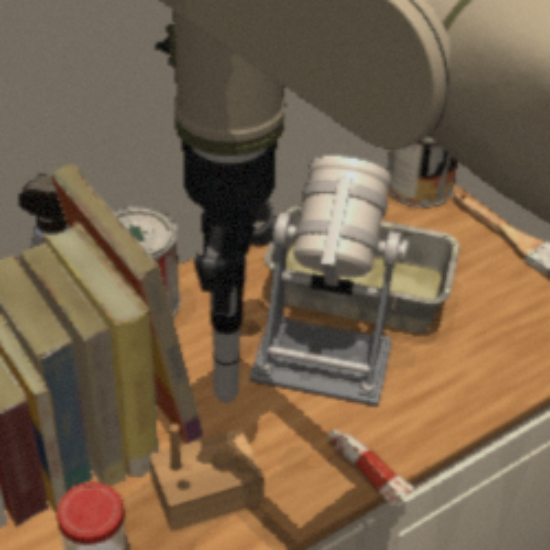

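Handle held (about 2.2 N). The ring mark shows at crop (228,362), i.e. pixel (283.6,244.5). Next is the pre-insert pose, then insertion with force checks.

```bash
cat >> h.py <<'E'
D=.1511;TI=.02
def st(tag,f0):
    s=read_state();print(tag,round(s["time_s"],2),"F",(s["force"]-f0).round(1),"M",np.round(s["moment"],2),"w",round(s["grip_width"],4),s["eef_pos"].round(4));return s
E
python3 - <<'E'
from h import *
c=cam("scene");s=read_state();print(proj(c,s["eef_pos"]-[0,0,D-.06]),"seen 283.6 244.5")
P=pose(TI,D+.035,1);movel(P[0],P[1],vel=.12)
f0=read_state()["force"];st("pre",f0)
for n in("scene","top"):
    c=cam(n);R,o,b,m=stand(np.r_[p,TI]);im=c[0]["image"][:,:,::-1].copy()
    e=proj(c,m).astype(int)
    im=cv2.resize(im[max(0,e[1]-60):e[1]+60,e[0]-60:e[0]+60],(400,400),interpolation=cv2.INTER_CUBIC)
    if n=="scene":A=im
cv2.imwrite("pics/pre.png",np.hstack([A,im]))
E
```

```text
[283.5654265  240.59227285] seen 283.6 244.5
pre 8.11 F [0. 0. 0.] M [0.44 0.33 0.04] w 0.029 [0.5051 0.0507 0.3617]
```

View pics/pre.png

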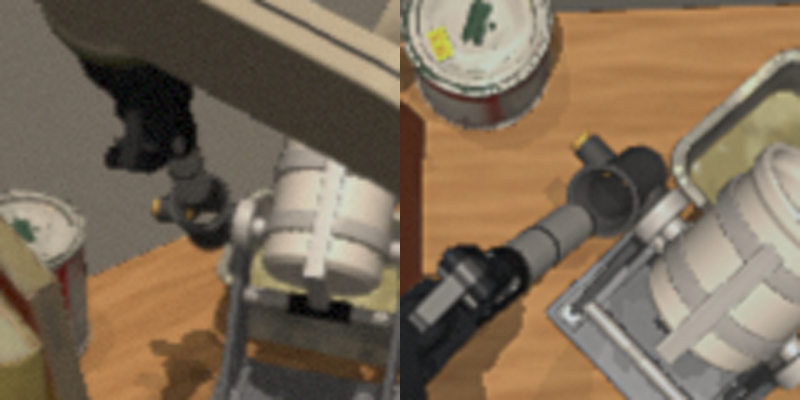

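```bash
python3 - <<'E'
from h import *
c=cam("top");R,o,b,m=stand(np.r_[p,TI]);e=proj(c,m).astype(int)
Z=lambda X:((proj(c,X)-e+60)*400/120+[400,0]).round(1)
s=read_state();T0=s["eef_pos"];q=s["ee_rot"];z=Ro.from_quat(np.r_[q[1:],q[0]]).as_matrix()[:,2]
print("cmd",pose(TI,D+.035,1)[0],T0,"b",b,"z",z)
for k in(D,D-.015,D-.06):print("foot dist",round(D-k,3),Z(T0+z*k))
# near-surface visible edges of the tube at the mark
v=-ray(c,proj(c,T0))[1];u=np.cross(z,v);u/=np.linalg.norm(u)
for k in(D-.015,D-.06):print("edges",Z(T0+z*k+.0125*u),Z(T0+z*k-.0125*u))
C=np.array([Z(X) for X in circ(m,b,.0205)]);print("mouth rim",C.min(0),C.max(0),Z(m))
g=cv2.imread("pics/pre.png",0)[:,400:]
# profile across the tube near foot & mark
for d in(.02,.045):
    X=T0+z*(D-d);print(d,[int(cv2.getRectSubPix(g,(1,1),tuple(map(float,Z(X+w*u)-[400,0])))[0,0]) for w in np.arange(-.022,.0221,.002)])
E
```

```text
cmd [0.50529679 0.05060478 0.36190172] [0.50525757 0.05048764 0.36190615] b [-0.38406171  0.40368203  0.8303839 ] z [ 0.38366759 -0.40345907 -0.8306744 ]
foot dist 0.0 [581.1 217.8]
foot dist 0.015 [571.2 225. ]
foot dist 0.06 [539.9 248. ]
edges [584.3 242.7] [558.2 207.2]
edges [553.6 266.7] [526.2 229.4]
mouth rim [570.9 168.2] [635.2 234.5] [602.7 201.6]
0.02 [140, 136, 139, 138, 122, 97, 101, 111, 115, 116, 118, 118, 118, 112, 107, 97, 87, 100, 117, 114, 112, 121, 133]
0.045 [139, 136, 135, 139, 129, 95, 78, 69, 73, 89, 99, 106, 91, 83, 65, 71, 83, 88, 116, 117, 120, 131, 138]
```

```bash
python3 - <<'E'
from h import *
R,o,b,m=stand(np.r_[p,TI]);yv=R[:,1];xv=np.cross(yv,b);off=.001*yv
f0=read_state()["force"];q=pose(TI,.1,1)[1]
for d in(.005,-.006,-.012,-.018,-.024,-.030):   # foot position along the bore
    movel(m+b*(D+d)+off,q,vel=.05);f=read_state()["force"]-f0;F=np.array([f@xv,f@yv,f@b])
    print(d,"x,y,axial",F.round(1),"off",(np.array([off@xv,off@yv])*1e3).round(2),round(read_state()["time_s"],1))
    if d<0: off=off+np.clip(F[0]*.0002,-.001,.001)*xv+np.clip(F[1]*.0002,-.001,.001)*yv
    if np.abs(F).max()>30:print("stop");break
np.save("off.npy",off)
E
```

```text
0.005 x,y,axial [0.7 1.3 0.6] off [-0.  1.] 9.0
-0.006 x,y,axial [0.7 0.2 0.4] off [-0.  1.] 9.4
-0.012 x,y,axial [-0.6  0.2  0.9] off [0.14 1.05] 9.6
-0.018 x,y,axial [0.5 0.9 0.4] off [0.03 1.09] 9.9
-0.024 x,y,axial [ 1.2  0.6 -1.1] off [0.12 1.27] 10.2
-0.03 x,y,axial [ 3.  -1.  -2.1] off [0.37 1.4 ] 10.4
```

```bash
python3 - <<'E'
from h import *
R,o,b,m=stand(np.r_[p,TI]);yv=R[:,1];xv=np.cross(yv,b);off=np.load("off.npy")
f0=np.array([0,0,-.0]);f0=read_state()["force"];q=pose(TI,.1,1)[1]
for d in(-.036,-.041,-.046,-.052,-.057,-.060):
    movel(m+b*(D+d)+off,q,vel=.05);s=read_state();f=s["force"]-f0;F=np.array([f@xv,f@yv,f@b])
    print(d,"x,y,axial",F.round(1),"off",(np.array([off@xv,off@yv])*1e3).round(2),"act",round((s["eef_pos"]-m)@b-D,4),round(s["time_s"],1),round(s["grip_width"],4))
    off=off+np.clip(F[0]*.0002,-.0005,.0005)*xv+np.clip(F[1]*.0001,-.0005,.0005)*yv
    if np.abs(F).max()>40:print("stop");break
np.save("off.npy",off)
A=[]
for n in("scene","top"):
    c=cam(n);e=proj(c,m+.02*b).astype(int);print(n,proj(c,m),e)
    A.append(cv2.resize(c[0]["image"][e[1]-50:e[1]+50,e[0]-50:e[0]+50,::-1],(400,400),interpolation=cv2.INTER_CUBIC))
cv2.imwrite("pics/ins.png",np.hstack(A))
E
```

```text
-0.036 x,y,axial [-0.6  1.3  0.4] off [0.98 1.19] act -0.0365 10.7 0.0288
-0.041 x,y,axial [-1.3  0.9  0.5] off [0.86 1.31] act -0.0415 11.0 0.0287
-0.046 x,y,axial [-0.8 -2.2  3.8] off [0.61 1.41] act -0.0461 11.2 0.0289
-0.052 x,y,axial [-0.   1.2 -0.7] off [0.45 1.19] act -0.0522 11.5 0.0288
-0.057 x,y,axial [0.3 0.6 2.2] off [0.45 1.31] act -0.057 11.7 0.0291
-0.06 x,y,axial [ 0.2 -0.6  5.3] off [0.51 1.37] act -0.0598 12.0 0.0288
scene [295.49163133 177.35515978] [294 174]
top [309.79751346 184.47307329] [306 187]
```

View pics/ins.png

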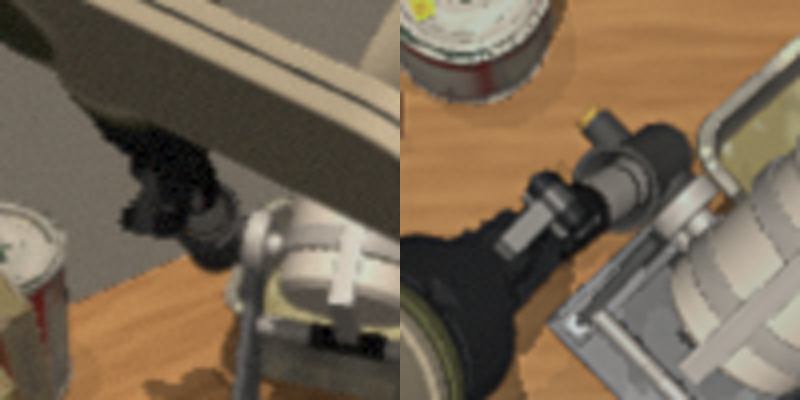

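The top view shows the tube down in the bore with about 40 mm of bare steel between the mouth and the grip, which is the intended depth. I'll loosen the jaws into a cage so tipping can't slide the tube, then tip slowly.

```bash
cat >> h.py <<'E'
def swing(angs,om,f0,offy=.0013,dist=.0911):
    for a in angs:
        P,q=pose(a,dist,1);R=stand(np.r_[p,a])[0];T0=read_state()["eef_pos"];P=P+offy*R[:,1]
        movel(P,q,vel=max(om*.136,.01));f=read_state()["force"]-f0
        if np.linalg.norm(f)>12:print("a",round(a,2),"F",f.round(1))
        if np.linalg.norm(f)>35:print("stop");return False
    return True
E
python3 - <<'E'
from h import *
set_gripper(.036,20);f0=read_state()["force"];st("open",f0*0)
print(swing(np.arange(.1,.51,.1),.5,f0));st("a",f0)
print(swing(np.arange(.56,1.01,.06),.2,f0));st("b",f0)
A=[]
for n in("scene","top"):
    c=cam(n);e=proj(c,stand(np.r_[p,1])[1]).astype(int)
    A.append(cv2.resize(c[0]["image"][max(0,e[1]-80):e[1]+80,e[0]-60:e[0]+100,::-1],(400,400),interpolation=cv2.INTER_CUBIC))
cv2.imwrite("pics/tip.png",np.hstack(A))
print(swing([1.06,1.12,1.17],.25,f0));hold(.7);st("c",f0)
c=get_image("top")["image"];cv2.imwrite("pics/tip_full.png",c[:,:,::-1])
A[0]=cv2.resize(c[100:260,280:440,::-1],(400,400),interpolation=cv2.INTER_CUBIC);cv2.imwrite("pics/tip2.png",np.hstack([A[1],A[0]]))
E
```

```text
open 12.32 F [-0.4  0.3 -0.3] M [0.28 0.31 0.04] w 0.0357 [0.5429 0.0132 0.2829]
True
a 14.02 F [ 0.2 -0.   0.2] M [ 0.05  0.01 -0.04] w 0.0363 [ 0.5845 -0.0308  0.3049]
True
b 17.62 F [ 0.5 -0.8 -0. ] M [-0.09 -0.12 -0.02] w 0.0361 [ 0.6289 -0.0774  0.2968]
True
c 19.62 F [-0.3 -0.5  0.3] M [-0.19 -0.13 -0.01] w 0.0357 [ 0.6447 -0.0941  0.2853]
```

View pics/tip2.png

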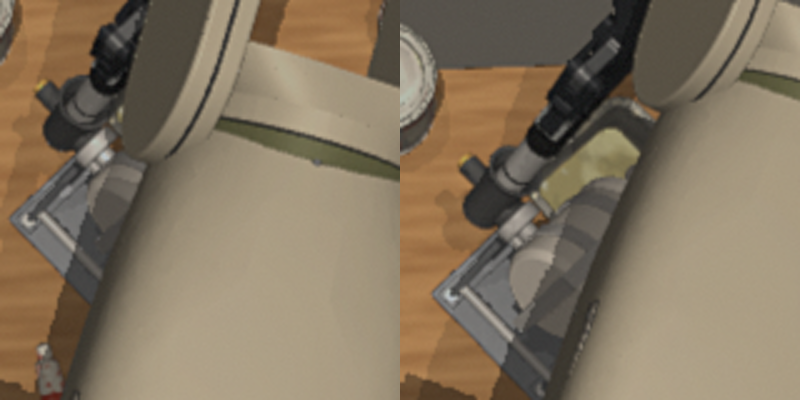

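The arm hides the pan, but the cradle has followed to about 1.17. I'll swing back onto the rest, watching for contact force, then release and look.

```bash
python3 - <<'E'
from h import *
f0=read_state()["force"]
print(swing(np.arange(1.05,.09,-.12),.5,f0));f0=read_state()["force"];st("a",f0*0)
R=stand(np.r_[p,0])[0]
for a in(.05,.02,0,-.01,-.02,-.03,-.04,-.05,-.06):
    P,q=pose(a,.0911,1);movel(P+.0013*R[:,1],q,vel=.03);f=read_state()["force"]-f0;print(a,(R.T@f).round(1))
    if np.linalg.norm(f)>10:break
P,q=pose(a+.02,.0911,1);movel(P+.0013*R[:,1],q,vel=.03)
set_gripper(.06)
P,q=pose(max(a+.02,0),.21,1);movel(P,q,vel=.15)
q=read_state()["joint_pos"].copy();q[0]=.95;goto_joints(q)
st("end",f0)
t,s=cam("top"),cam("scene")
a=t[0]["image"][:,:,::-1];b=s[0]["image"][:,:,::-1];cv2.imwrite("pics/top9.png",a);cv2.imwrite("pics/scene9.png",b)
cv2.imwrite("pics/fin.png",np.hstack([cv2.resize(a[130:280,280:440],(480,450),interpolation=cv2.INTER_CUBIC),cv2.resize(b[130:280,260:366],(318,450),interpolation=cv2.INTER_CUBIC)]))
E
```

```text
True
a 23.2 F [-0.3 -0.9  0. ] M [ 0.18  0.17 -0.04] w 0.0361 [0.5484 0.0074 0.2882]
0.05 [ 1.3  0.8 -0.8]
0.02 [ 0.8 -0.3  0.3]
0 [ 1.5  0.5 -0.4]
-0.01 [-0.2  1.1  1.1]
-0.02 [1.  0.5 0. ]
-0.03 [ 0.1 -0.1  0. ]
-0.04 [ 0.7  1.1 -0.1]
-0.05 [0.4 1.1 0.2]
-0.06 [0.2 0.6 0.4]
end 28.17 F [ 0.7  0.4 -0.9] M [0.09 0.22 0.02] w 0.0598 [0.3882 0.3103 0.3774]
```

View pics/fin.png

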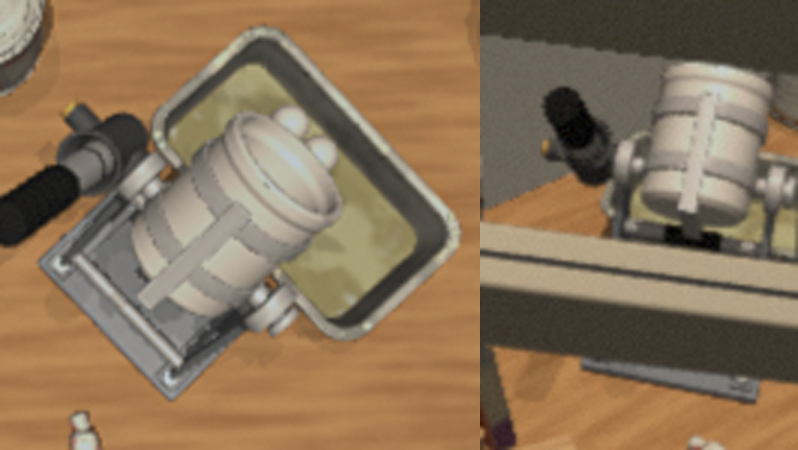

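Two balls show in the pan at (292,122) and (322,153); the jar lip would hide the other two. My picture views are used up, so the rest is numeric. I'll measure handle lean and depth, and check for stray changes on the worktop.

```bash
python3 - <<'E'
from h import *
t,s=cam("top"),cam("scene");st("now",0)
g={}
for n in("top","scene"):g[n]=cv2.imread(f"pics/{n}9.png").max(2).astype(np.float32)
# fit grip: dark blob in both views vs rendered silhouette as a function of lean and depth shift
def sil(c,a,dd,r0=.040,r1=.120,offy=.0013):
    R,o,b,m=stand(np.r_[p,a]);m=m+offy*R[:,1]
    pts=np.array([proj(c,X) for k in(r0,r1) for X in circ(m+b*(k+dd),b,.015)]);M=np.zeros((1680,2240),np.uint8)
    cv2.fillConvexPoly(M,cv2.convexHull((pts*4+1.5).round().astype(np.int32)),255);return cv2.resize(M,(560,420),interpolation=cv2.INTER_AREA)/255.
for n,c in(("top",t),("scene",s)):
    R,o,b,m=stand(np.r_[p,0]);e=proj(c,m+.08*b).astype(int);sl=np.s_[e[1]-40:e[1]+40,e[0]-40:e[0]+40]
    out=[]
    for oy in(-.001,.0013,.0035):
      for a in np.arange(-.08,.121,.02):
        for dd in np.arange(-.012,.0121,.002):
            M=sil(c,a,dd,offy=oy);D_=cv2.dilate(M,np.ones((7,7)));ring=D_-M
            im=np.minimum(g[n],110)
            out.append(((im*M).sum()/M.sum()-(im*ring)[sl].sum()/ring[sl].sum(),round(a,2),round(dd,3),oy))
    out.sort();print(n,[(round(float(x[0]),1),)+x[1:] for x in out[:6]])
    # profile along visible tube line
    v=-ray(c,proj(c,m))[1];w=v-(v@b)*b;w/=np.linalg.norm(w)
    for a in(0,.03):
        R,o,b,m=stand(np.r_[p,a]);m=m+.0013*R[:,1]
        print(n,a,[(int(k*1e3),int(cv2.getRectSubPix(g[n],(1,1),tuple(map(float,proj(c,m+b*k+.0125*w))))[0,0])) for k in np.arange(-.012,.06,.003)])
d=np.abs(cv2.imread("pics/top0.png").astype(int)-cv2.imread("pics/top9.png")).max(2)
_,lab,stt,cen=cv2.connectedComponentsWithStats((cv2.blur(d.astype(np.float32),(3,3))>30).astype(np.uint8))
for r,cc in zip(stt[1:],cen[1:]):
    if r[4]>12:print(r,cc.round())
E
```

```text
now 28.37 F [-0.2 -0.2 -0.4] M [0.08 0.24 0.02] w 0.0599 [0.3885 0.3101 0.3777]
top [(-70.4, np.float64(0.02), np.float64(0.012), 0.0013), (-69.6, np.float64(0.0), np.float64(0.008), 0.0013), (-69.5, np.float64(0.0), np.float64(0.01), 0.0013), (-69.2, np.float64(0.0), np.float64(0.006), 0.0013), (-69.1, np.float64(0.02), np.float64(0.01), 0.0013), (-68.9, np.float64(0.0), np.float64(0.012), 0.0013)]
top 0 [(-12, 93), (-9, 116), (-6, 128), (-3, 129), (0, 111), (2, 84), (5, 93), (8, 115), (11, 125), (14, 128), (17, 127), (20, 126), (23, 126), (26, 126), (29, 127), (32, 127), (35, 128), (38, 129), (41, 125), (44, 102), (47, 58), (50, 30), (53, 24), (56, 26)]
top 0.03 [(-12, 76), (-9, 100), (-6, 121), (-3, 128), (0, 129), (2, 108), (5, 84), (8, 92), (11, 114), (14, 124), (17, 128), (20, 127), (23, 126), (26, 126), (29, 126), (32, 126), (35, 127), (38, 128), (41, 129), (44, 128), (47, 123), (50, 93), (53, 52), (56, 29)]
scene [(-59.5, np.float64(-0.06), np.float64(0.01), 0.0013), (-59.2, np.float64(-0.06), np.float64(0.012), 0.0013), (-59.0, np.float64(-0.06), np.float64(0.008), 0.0013), 
[... 376 characters left out ...]
, (50, 9), (53, 10), (56, 12)]
scene 0.03 [(-12, 48), (-9, 48), (-6, 49), (-3, 50), (0, 52), (2, 55), (5, 58), (8, 59), (11, 60), (14, 60), (17, 59), (20, 57), (23, 48), (26, 38), (29, 29), (32, 20), (35, 11), (38, 8), (41, 7), (44, 7), (47, 7), (50, 8), (53, 9), (56, 8)]
[371 165  11  10  74] [377. 170.]
[273 177  45  37 745] [294. 195.]
[383 176  10  10  70] [388. 180.]
[ 150  237   64   72 1753] [177. 286.]
[233 250  26  26 406] [246. 263.]
[  16  267   99  133 4607] [ 73. 328.]
[323 300  27   5  75] [337. 302.]
[306 304  16  10  97] [314. 309.]
[   0  363   56   53 1369] [ 17. 384.]
[ 231  376  137   44 5114] [300. 397.]
[342 409   2  11  14] [343. 413.]
[275 418   8   2  13] [279. 419.]
```

The mark-to-rim spacing along the tube (about 13 mm seen, 13.5 expected) says the depth is right. The push back never met the stop, so I'll press the handle firmly towards the rest until contact shows.

```bash
python3 - <<'E'
from h import *
P0,q0=pose(0,.21,1);j=np.array(solve_ik(P0,q0));goto_joints(j)
P,q=pose(0,.0911,1);R=stand(np.r_[p,0])[0];movel(P+.0013*R[:,1],q,vel=.15)
set_gripper(.036,60);f0=read_state()["force"]
for a in(-.04,-.06,-.08,-.09,-.10,-.11,-.12,-.13,-.14):
    P,q=pose(a,.0911,1);movel(P+.0013*R[:,1],q,vel=.05);f=read_state()["force"]-f0;print(a,(R.T@f).round(1),end=" ")
    if np.linalg.norm(f)>9:break
st("\n",f0)
P,q=pose(a+.03,.0911,1);movel(P+.0013*R[:,1],q,vel=.05)
set_gripper(.06)
P,q=pose(a+.03,.21,1);movel(P,q,vel=.15)
j=read_state()["joint_pos"].copy();j[0]=.95;goto_joints(j);hold(.3);st("end",f0)
c=cam("top");im=c[0]["image"][:,:,::-1];cv2.imwrite("pics/top10.png",im);g=im.max(2).astype(np.float32)
cv2.imwrite("pics/scene10.png",get_image("scene")["image"][:,:,::-1])
d=np.abs(im.astype(int)-cv2.imread("pics/top9.png"));print("moved since",d.max(2)[165:225,285:400].mean(),(d.max(2)[165:225,285:400]>40).sum())
R,o,b,m=stand(np.r_[p,0]);m=m+.0013*R[:,1];v=-ray(c,proj(c,m))[1];w=v-(v@b)*b;w/=np.linalg.norm(w)
print([(int(k*1e3),int(cv2.getRectSubPix(g,(1,1),tuple(map(float,proj(c,m+b*k+.0125*w))))[0,0])) for k in np.arange(-.026,.06,.002)])
E
```

```text
-0.04 [ 1.3 -0.3  0.4] -0.06 [2.5 0.4 0.5] -0.08 [4.4 1.4 0.9] -0.09 [5.  0.8 3.3] -0.1 [5.5 2.3 5.4] -0.11 [ 6.4 -0.6  5.9] -0.12 [8.3 0.4 5.2] 
 32.48 F [ 6.  -5.7  5.2] M [-0.56 -0.56 -0.06] w 0.0363 [0.5328 0.0238 0.2722]
end 35.19 F [ 1.6 -0.8 -0.2] M [ 0.1   0.26 -0.04] w 0.0599 [0.4007 0.2761 0.364 ]
moved since 4.028985507246377 56
[(-26, 50), (-24, 54), (-22, 62), (-20, 69), (-18, 72), (-16, 75), (-14, 81), (-12, 95), (-10, 109), (-8, 120), (-6, 127), (-4, 132), (-2, 135), (0, 131), (1, 120), (3, 103), (5, 90), (7, 84), (9, 103), (11, 121), (13, 134), (15, 136), (17, 136), (19, 134), (21, 133), (23, 132), (25, 133), (27, 132), (29, 132), (31, 132), (33, 133), (35, 134), (37, 133), (39, 134), (41, 135), (43, 135), (45, 134), (47, 131), (49, 117), (51, 85), (53, 53), (55, 34), (57, 27)]
```

```bash
python3 - <<'E'
from h import *
t,s=cam("top"),cam("scene")
def sil(c,a,dd,oy,ox):
    R,o,b,m=stand(np.r_[p,a]);m=m+oy*R[:,1]+ox*np.cross(R[:,1],b)
    pts=np.array([proj(c,X) for k in(.040,.120) for X in circ(m+b*(k+dd),b,.015)]);M=np.zeros((3360,4480),np.uint8)
    cv2.fillConvexPoly(M,cv2.convexHull((pts*8+3.5).round().astype(np.int32)),255);return cv2.resize(M,(560,420),interpolation=cv2.INTER_AREA)/255.
for i in(9,10):
    G={n:np.minimum(cv2.imread(f"pics/{n}{i}.png").max(2).astype(np.float32),100) for n in("top","scene")}
    def cost(x):
        q=0
        for n,c in(("top",t),("scene",s)):
            M=sil(c,x[0],x[1],x[2],x[3]);r=cv2.dilate(M,np.ones((5,5)))-M
            # ignore scene/top foot-side ring that sees the dark bore: weight only lateral/top background
            q+=(G[n]*M).sum()/M.sum()-(G[n]*r).sum()/r.sum()
        return q
    from scipy.optimize import minimize
    best=min((minimize(cost,[a0,d0,.001,0],method="Nelder-Mead",options=dict(initial_simplex=np.array([[a0,d0,.001,0],[a0+.03,d0,.001,0],[a0,d0+.005,.001,0],[a0,d0,.004,0],[a0,d0,.001,.003]]),maxiter=150)) for a0 in(-.06,0) for d0 in(0,.006)),key=lambda r:r.fun)
    print(i,best.x.round(4),round(best.fun,1))
# jar shift between first, 9, 10: phase correlation on jar body in top view and on socket side tab
f=lambda n:cv2.cvtColor(cv2.imread(n),cv2.COLOR_BGR2GRAY).astype(np.float32)
for nm,sl in(("jar",np.s_[170:235,325:392]),("base",np.s_[210:262,292:345]),("tab",np.s_[158:182,298:318])):
    for A,B in(("top0","top9"),("top9","top10"),("top0","top10")):
        x,y=f(f"pics/{A}.png")[sl],f(f"pics/{B}.png")[sl];w=cv2.createHanningWindow(x.shape[::-1],cv2.CV_32F)
        print(nm,A,B,np.round(cv2.phaseCorrelate(x,y,w),2))
E
```

```text
9 [-0.0567 -0.0001  0.0028  0.0023] -116.9
10 [-0.0948  0.0007  0.0023  0.0031] -112.5Traceback (most recent call last):
  File "<stdin>", line 24, in <module>
    return _wrapfunc(a, 'round', decimals=decimals, out=out)
    return _wrapit(obj, method, *args, **kwds)
    conv = _array_converter(obj)
ValueError: setting an array element with a sequence. The requested array has an inhomogeneous shape after 1 dimensions. The detected shape was (2,) + inhomogeneous part.
```

```bash
python3 - <<'E'
from h import *
t=cam("top")
for a in(0,.05):
    R,o,b,m=stand(np.r_[p,a]);jb=np.cross(R[:,1],b);print("jar lip px at tilt",a,proj(t,o+.083*jb+.047*b).round(2),proj(t,o-.03*jb+.047*b).round(2))
f=lambda n:cv2.cvtColor(cv2.imread(n),cv2.COLOR_BGR2GRAY).astype(np.float32)
for nm,sl in(("jar",np.s_[165:240,325:392]),("lip",np.s_[162:205,350:398]),("base",np.s_[210:262,292:345]),("tab",np.s_[158:182,298:318])):
    for A,B in(("top0","top9"),("top9","top10")):
        x,y=f(f"pics/{A}.png")[sl],f(f"pics/{B}.png")[sl];w=cv2.createHanningWindow(x.shape[::-1],cv2.CV_32F)
        (dx,dy),r=cv2.phaseCorrelate(x,y,w);print(nm,A,B,round(dx,2),round(dy,2),round(r,2))
E
```

```text
jar lip px at tilt 0 [371.   190.92] [332.32 227.28]
jar lip px at tilt 0.05 [372.39 189.5 ] [332.84 226.82]
jar top0 top9 -0.13 0.67 1.08
jar top9 top10 -0.03 0.56 1.05
lip top0 top9 -0.28 0.55 0.54
lip top9 top10 0.01 0.42 0.96
base top0 top9 -0.09 0.28 0.99
base top9 top10 -0.03 -0.03 1.01
tab top0 top9 -0.04 -0.5 1.07
tab top9 top10 0.21 -0.22 0.99
```

```bash
python3 -c "
from rig import *
print(job_done(),read_state()['time_s'])"
```

```text
the job is handed in; nothing more can be done
the job is handed in; nothing more can be done
```

I handed the job in at about 35 s: the handle is in the socket with its mark level with the mouth to within my 1–2 mm measuring error. The jar was tipped to about 1.17 rad and pressed back onto its rest, but I only saw two balls in the pan; the other two should be under the jar lip, which I couldn't confirm.

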